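# Press a dowel home with the ratchet squeezer, then release it

## Robot

A 6-joint arm with a two-finger parallel gripper is mounted at the origin on a cart in front of the work surface, level with it; the furniture and walls round the work are solid. World frame = base frame: x ahead of the robot, y to its left, z up, the work surface at z = 0. Lengths are in m, angles in rad, forces in N, time in s.
With the tool pointing down it reaches from about 0.25 to 0.725 m from the base axis. Payload 4 kg.
Tool frame: the origin (TCP) lies on the centre line of the jaws, within the pads' length; the fingertips stand tip_reach ahead of it and the grasp point (between the pads) lies 5 mm behind it (tip_reach is the distance from the TCP to the fingertips, in m); z points along the fingers, y is the direction in which the jaws open and shut (so a half turn about z gives the same grasp; the last joint's range is limited). The gripper opens to 85 mm and grips with 20 to 120 N. Pads are 22 mm wide; open, the fingers measure 114 mm over their backs; the gripper's body (76 mm by 85 mm) begins 54 mm behind the grasp point. The pads swing forward as they close: fully open they stand 13 mm farther back than shut.
Start: joints at [-1.163, 0.241, 0.005, 1.335, 0, 1.571], TCP at [0.198, -0.459, 0.245] pointing down, gripper open.
Joint ranges: [-2.72, 2.72], [-1.05, 1.87], [-1.09, 1.28], [-1.99, 2.15], [-1.42, 1.44], [-3.14, 3.14]. Speed limits (rad/s): [2.79, 2.79, 3.14, 3.14, 3.14, 3.14].

## Interface

Orientations are given as a unit quaternion [x, y, z, w].
In Python, from workcell import * gives the robot as it stands.
- The arm moves only by the tool arm_command, never from a script. Its arguments are lists of equal length, an entry for each row: "translation": the shift along the tool's x, y, z in cm, a list of three; "turn": the turn about the tool's z in rad; "hand": the closure, from 0 (fully open) to 1 (shut). In form: {"translation": [[x, y, z], ...], "turn": [turn, ...], "hand": [hand, ...]}. A call has 1 to 5 rows; each row is the pose to reach, as a shift and turn from the pose commanded when the call began, along the tool's axes at that moment; what a row does not reach only later rows make up. A row lasts 1/12 s, in which the tool goes at most 41.7 mm and 7.16 degrees, less where a joint would pass 70% of its speed; a pose out of reach is approached as far as the arm can. A call with a gripper value outside its range is refused whole. The fingers move at their own pace and stop on an object; the grip force is fixed at half the most. Time passes only in rows, so rows that repeat a pose let the fingers close. It gives the time, the measured TCP pose, the force and the opening at its end, in the units of the state.
- get_obs(): the state, without advancing time (a new reading comes with each control period).
- camera(name): name is "scene" or "top" or "wrist"; returns (picture, depth): 400x640x3 uint8, red, green, blue; 400x640 float32, m along the optical axis (not along the pixel's ray), 0 where there is no reading.
- camera_info(name): a dict with "mtx" (3x3 intrinsics, pixels), "world_to_cam" (4x4, takes a point from world to camera coordinates). Camera axes: x right, y down, z forward; pixel columns grow to the right and rows downward; lengths in m; the calibration is good to about 2 mm. A picture is of the moment at which its call begins: read the wrist's pose just before it. camera_info takes no time and is no camera call; for the wrist camera it gives the pose at the moment of the call.
- job_done(): hands the job in, once; it reports no verdict.
Trained networks look in the newest picture that a camera, given by its name, has taken for a name from the list of things; names that differ only in an ending like _2 or _b are one class to them, and where a whole thing is asked for, a point or a joint stands for the part that bears it (a point fixed in the world has none). Each returns a list of dicts, best first, with "conf" (0 to 1); they miss things now and then, are a little off and sometimes report something else, mostly with a low value. They report only what shows in the picture. A call takes as long as a camera call. They do not tell look-alikes from the thing itself.
- search_frame(camera, name): "location" ([row, column] in pixels, amid what is visible of it).
- spot_point(camera, name): "location" ([row, column] in pixels: a listed point, or the origin of a listed thing).
The state is a dict: "clock": time; "joint_pos": joint angles; "joint_vel": joint speeds; "tau": joint torques, N m; "eef_pos": TCP position; "tool_rot": TCP orientation; "ft_force": force on the tool from outside, world axes, zero at the start; "ft_torque": the same for the moment, N m; "grip_width": finger opening in m.
Only numpy, scipy, OpenCV 4.12 (cv2) and the standard library are available. Lean on these libraries where they do the work, as an engineer would, in place of code of your own. Each camera call takes 0.05 s, during which the arm holds its last target. There are 200 camera calls.

## Task

Close the bench squeezer's scissor handles, feeling the load, until its jaw has pressed the dowel fully home in the insert and the ratchet keeps the handles closed by itself, then let go of everything for a second. After that press the moving handle sideways (downwards) out of its ratchet and let it swing back fully open, leaving the dowel home and the insert in its nest. Be gentle: never bear on the moving handle with more than about 20 N, do not push the dowel or insert with the gripper, and leave the things around alone.

Things in the scene. Friction and masses are not known exactly. Their poses are not given: they have to be found in the camera images.
- press: bench squeezer, bolted down: a pair of big steel scissors lying flat on a dark steel base about 190 x 100 mm and 12 mm thick. Origin on the bench under the pivot. At yaw 0 the two finger bows point to -x (the robot) and the jaw to +x; +y is the side of the moving handle (on the robot's left), -y that of the fixed handle. The scissor plane is level, 50 mm above the bench
- pivot (a point): axis of the scissor pivot (vertical), 50 mm above the bench; its screw head ends 61 mm above the bench
- bow (a point): centre of the finger bow of the moving (left) handle, 142 mm from the pivot: a level ring of 9 mm round bar, 41 mm inside, 59 mm outside, top 4.5 mm above this point, closed by a web 1.5 mm below it. It closes in an arc about the pivot (counter-clockwise from above) towards the fixed bow, up to 72 mm. Shut fingertips can push the ring from outside or stand in it
- grip: springy part of the moving handle (bar and bow); origin 25 mm from the pivot, -x along the bar to the bow. It flexes down: the bow leaves the ratchet 5 to 7 mm down at about 4 to 8 N and meets a hard stop at 10 mm. Let up before joint 'handle' is below 0.1, it catches again: hold it down until nearly open. A sprung rack bridges the bar 85 mm from the pivot, up to z 84 mm
- handle (a joint): swing of the moving handle, rad: 0 fully open (a spring drives it there, 2 to 3 N at the bow), 0.51 the far end. Closing, the ratchet clicks at 0.17 and then each 0.045 up to 0.485; it stops the handle from opening, not from closing. Let go between two clicks, it falls back to the last one
- fixed_bow (a point): centre of the finger bow of the fixed (right) handle, same size, rigid
- insert: loose light-metal block 32 (x) x 26 (y) x 40 (z) mm in the nest beyond the pivot; origin under its centre. The jaw (40 mm from the pivot) pushes it to its +y against a very stiff sprung pad. The pad's screw is set anew each time (0.5 to 8.5 mm of slack) and is not reported, so the handle angle at which the dowel is home differs (0.20 to 0.42) and must be felt
- dowel_head (a point): centre of the outer face of the dowel's head (14 mm across, 3 mm thick) on the insert's -y side, 22 mm up. In the insert's frame y is -16 mm when home, down to -22 mm before; it goes in against 10 N of friction. Closing takes 3 to 10 N at the bow until it is home, then climbs by some 3 to 5 N a mm; at 14 to 16 N it is surely home
- nest (a point): floor of the nest under the insert's starting place
- gauge_block: bystander: ground steel block 25 x 50 x 25 mm right of the squeezer
- flat_block: bystander: ground steel block 30 x 35 x 12 mm, behind the squeezer on the right
- stone: bystander: dressing stone stick 13 x 90 x 12 mm, left of the squeezer
Mind the look-alikes: they are no part of the job. What is shaped like the insert but pink or yellow is not meant.

How it is judged:
On the way:
1. the dowel is home and the ratchet holds the handle closed with the robot touching nothing (y of dowel_head in the frame of insert above -0.0168 m and value of joint handle above 0.155 rad and contact force between each of the fingers, the arm and anything else below 0.1 N), for 0.5 s.
At the end, for the whole second after the job is handed in: the dowel's head is home on the insert (within 0.8 mm), the moving handle is back fully open (within 0.06 rad) and at rest, and the insert stands upright in its nest (within 14 mm of its starting place) (value of joint handle below 0.06 rad and velocity of joint handle above -0.1 rad/s and y of dowel_head in the frame of insert above -0.0168 m and horizontal distance between insert and nest below 0.014 m and angle between insert's own z axis and vertical below 0.08 rad and linear speed of insert below 0.02 m/s); the robot touches nothing.
It fails at once if the moving handle loaded with more than 25 N by the robot (contact force between any of the fingers, the arm and grip above 25 N).
It fails at once if the insert or its dowel pushed by the robot itself (contact force between any of the fingers, the arm and insert above 1 N).
It fails at once if a bystander moved by more than 20 mm (distance of any of gauge_block, flat_block, stone from where it was at the start of the episode above 0.02 m).
It also fails if it takes over 54 s, if anything falls off the work surface, if the arm or the gripper's body presses on something with over 40 N, if the wrist force passes 120 N, or if a joint passes its speed limit or range.

## Working session

There is one attempt and no reset: what is moved stays moved. The work goes in short steps, Python scripts to look and compute and a tool call to move; the robot and the scene stay as the last step left them, time stands still between calls to the robot, and variables do not carry over. Pictures are saved under pics/ and viewed, about 8 in all and at most 12, crops included, and the job is handed in when it is done.

Besides the shell and the picture viewer there is one more tool, called after "Request:" as name(argument=value, ...), one argument or row to a line, values as JSON. arm_command: Moves the arm, as the interface text tells. Its arguments: {"type":"object","properties":{"translation":{"type":"array","items":{"type":"array","items":{"type":"number"}}},"turn":{"type":"array","items":{"type":"number"}},"hand":{"type":"array","items":{"type":"number"}}},"required":["translation","turn","hand"]}

```bash
mkdir -p pics
cat > h.py <<'E'
from workcell import *
import numpy as np, cv2
from scipy.spatial.transform import Rotation as R
def unproj(info,rc,d):
    K=np.array(info["mtx"]);T=np.linalg.inv(np.array(info["world_to_cam"]))
    r,c=rc; p=np.array([(c-K[0,2])/K[0,0]*d,(r-K[1,2])/K[1,1]*d,d,1]); return (T@p)[:3]
def ray_z(info,rc,z):
    a=unproj(info,rc,0.1);b=unproj(info,rc,1.0); return a+(b-a)*(z-a[2])/(b[2]-a[2])
E
python3 - <<'E'
from h import *
o=get_obs(); print({k:np.round(v,3) for k,v in o.items()})
for cam in ["top","scene"]:
    p,d=camera(cam); i=camera_info(cam); cv2.imwrite(f"pics/{cam}0.png",p[:,:,::-1]); np.save(f"{cam}_d.npy",d)
    print(cam,np.round(i["world_to_cam"],3).tolist())
    for n,z in [("pivot",.05),("bow",.05),("fixed_bow",.05),("insert",0.012),("dowel_head",.034),("press",0)]:
        for q in spot_point(cam,n)[:2]:
            r,c=q["location"]; print(n,round(q["conf"],2),np.round((r,c)),np.round(ray_z(i,(r,c),z),4), np.round(unproj(i,(r,c),d[int(r),int(c)]),3))
E
```

```text
{'clock': np.float64(0.0), 'joint_pos': array([-1.163,  0.241,  0.004,  1.335, -0.   ,  1.571]), 'joint_vel': array([-0.001, -0.   , -0.001, -0.   , -0.   , -0.003]), 'tau': array([ 1.0000e-03, -3.7232e+01,  2.5241e+01,  1.7000e-02,  0.0000e+00,
       -0.0000e+00]), 'eef_pos': array([ 0.198, -0.458,  0.244]), 'tool_rot': array([ 0.979,  0.202, -0.   , -0.001]), 'ft_force': array([ 0.132, -0.119,  0.109]), 'ft_torque': array([-0.02 ,  0.026, -0.011]), 'grip_width': np.float64(0.085)}
top [[0.022, -0.999, -0.029, 0.074], [-0.993, -0.019, -0.115, 0.594], [0.115, 0.032, -0.993, 0.888], [0.0, 0.0, 0.0, 1.0]]
pivot 0.88 [200. 353.] [0.5849 0.0351 0.05  ] [0.584 0.035 0.059]
bow 0.84 [245. 295.] [0.4959 0.146  0.05  ] [0.496 0.146 0.051]
bow 0.35 [168. 404.] [ 0.6501 -0.0638  0.05  ] [ 0.657 -0.069  0.014]
fixed_bow 0.57 [272. 364.] [0.4473 0.0129 0.05  ] [0.447 0.013 0.05 ]
fixed_bow 0.49 [205. 346.] [0.5762 0.05   0.05  ] [0.576 0.05  0.054]
insert 0.85 [280. 431.] [ 0.4345 -0.1213  0.012 ] [ 0.436 -0.116  0.041]
insert 0.69 [142. 292.] [0.7086 0.1614 0.012 ] [0.702 0.158 0.04 ]
dowel_he
[... 152 characters left out ...]
2.] [0.5845 0.0361 0.    ] [0.579 0.037 0.057]
scene [[-0.546, -0.838, -0.001, 0.395], [-0.616, 0.402, -0.678, 0.387], [0.568, -0.369, -0.735, 0.66], [0.0, 0.0, 0.0, 1.0]]
pivot 0.7 [203. 342.] [0.5856 0.0386 0.05  ] [0.581 0.042 0.056]
pivot 0.63 [216. 344.] [0.5483 0.0574 0.05  ] [0.573 0.039 0.014]
bow 0.85 [248. 328.] [0.4949 0.1397 0.05  ] [0.497 0.139 0.047]
bow 0.61 [199. 332.] [0.61   0.0514 0.05  ] [0.608 0.053 0.053]
fixed_bow 0.74 [236. 387.] [0.4492 0.0105 0.05  ] [0.449 0.01  0.05 ]
insert 0.78 [184. 288.] [0.7506 0.0972 0.012 ] [0.746 0.099 0.017]
insert 0.76 [178. 318.] [0.7233 0.0204 0.012 ] [0.711 0.028 0.026]
press 0.84 [215. 342.] [0.5891 0.0329 0.    ] [0.574 0.044 0.022]
```

Run:
```python
import cv2
a=cv2.imread("pics/top0.png")[110:310,230:490]; cv2.imwrite("pics/topc.png",cv2.resize(a,None,fx=3,fy=3,interpolation=2))
a=cv2.imread("pics/scene0.png")[130:310,220:460]; cv2.imwrite("pics/scenec.png",cv2.resize(a,None,fx=3.2,fy=3.2,interpolation=2))
```

```text
(no output)
```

View pics/topc.png

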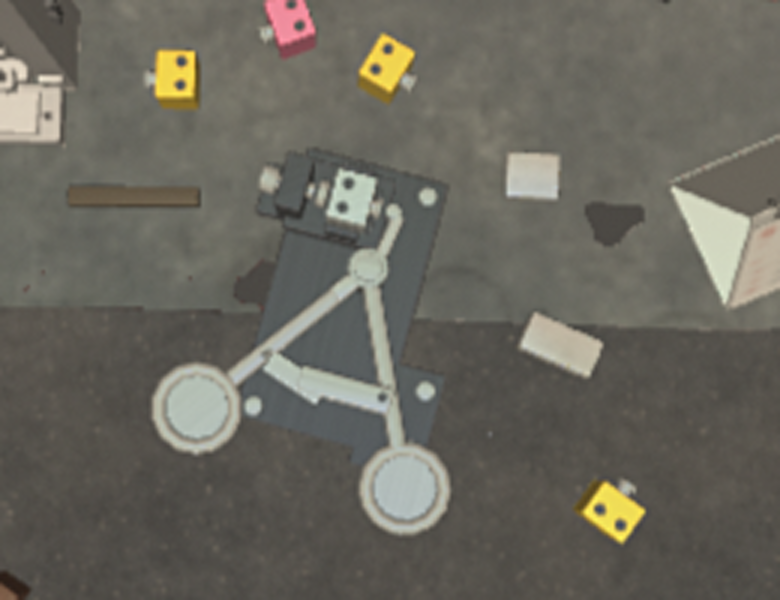

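View pics/scenec.png

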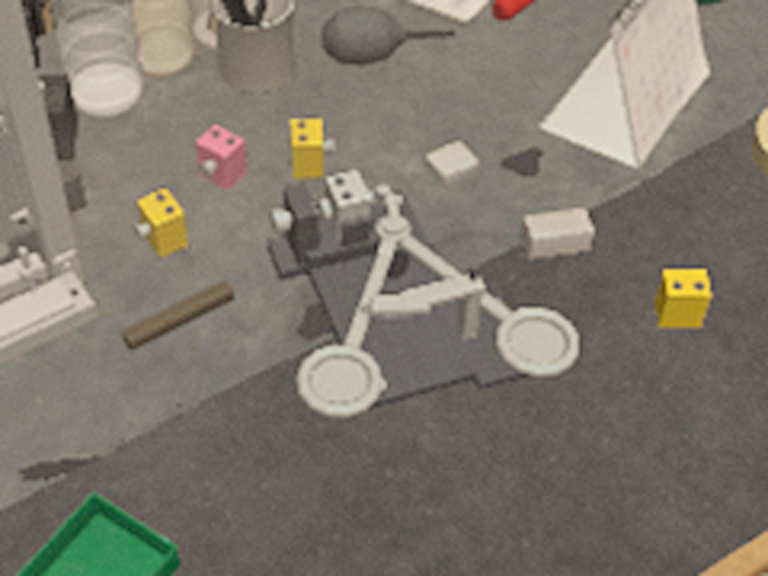

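The top view shows the squeezer turned clockwise. The moving bow is at crop (197,408), the fixed bow at (404,488), the pivot at (368,267), and the silver insert is in its nest at (350,197). The yellow and pink blocks are look-alikes. I'll refine the geometry from depth next.

```bash
cat >> h.py <<'E'
def cloud(info,d):
    K=np.array(info["mtx"]);T=np.linalg.inv(np.array(info["world_to_cam"]))
    r,c=np.mgrid[:d.shape[0],:d.shape[1]]
    P=np.stack([(c-K[0,2])/K[0,0]*d,(r-K[1,2])/K[1,1]*d,d],-1); W=P@T[:3,:3].T+T[:3,3]; W[d<=0]=np.nan; return W
def fitbow(W,c0,rad=.04):
    from scipy.optimize import least_squares
    m=(np.hypot(W[...,0]-c0[0],W[...,1]-c0[1])<rad)&(W[...,2]>.035)&(W[...,2]<.065)
    q=W[m]; 
    # disc of radius 29.5 mm: centre by robust outline
    best=least_squares(lambda c: np.maximum(0,np.hypot(*(q[:,:2]-c).T)-.0295)*1e3,c0,loss="soft_l1").x
    return best,q[:,:2].mean(0),len(q),np.median(q[:,2])
E
python3 - <<'E'
from h import *
i=camera_info("top"); d=np.load("top_d.npy"); W=cloud(i,d)
for n,c in [("bow",(.496,.1445)),("fix",(.448,.012))]: print(n,*[np.round(x,4) for x in fitbow(W,np.array(c),.034)])
# tall things map
for x in np.arange(.1,.9,.05):
    print(round(x,2),[int(1000*np.nanmax(np.append(W[(abs(W[...,0]-x)<.025)&(abs(W[...,1]-y)<.025)][:,2],0))) for y in np.arange(.45,-.5,-.05)])
K=np.array(i["mtx"]);print(K.round(1).tolist(), 'px mm', .9/K[0,0])
E
```

```text
bow [0.4973 0.1437] [0.4966 0.1446] 735 0.0521
fix [0.4496 0.0117] [0.4487 0.0114] 756 0.052
0.1 [0, 0, 0, 0, 0, 0, 0, 0, 0, 0, 0, 0, 0, 0, 0, 0, 0, 0, 0]
0.15 [0, 0, 0, 0, 0, 0, 0, 0, 0, 0, 0, 0, 0, 0, 0, 0, 0, 0, 0]
0.2 [0, 0, 0, 0, 0, 0, 0, 0, 0, 0, 0, 0, 0, 0, 0, 0, 0, 0, 0]
0.25 [1, 30, 2, 2, 2, 1, 6, 8, 8, 8, 11, 9, 7, 7, 7, 8, 7, 3, 2]
0.3 [8, 33, 17, 7, 6, 7, 7, 8, 9, 9, 7, 7, 8, 9, 7, 7, 7, 5, 14]
0.35 [8, 7, 7, 50, 48, 6, 7, 7, 8, 7, 7, 7, 7, 7, 11, 8, 7, 6, 16]
0.4 [6, 29, 26, 49, 49, 7, 6, 7, 50, 58, 8, 44, 43, 6, 9, 13, 7, 5, 16]
0.45 [5, 30, 30, 29, 8, 6, 58, 7, 60, 58, 7, 45, 44, 8, 7, 31, 29, 26, 14]
0.5 [5, 30, 30, 30, 6, 6, 60, 77, 86, 75, 7, 26, 6, 6, 7, 28, 29, 29, 6]
0.55 [6, 7, 8, 16, 6, 7, 54, 75, 60, 57, 29, 30, 6, 17, 8, 29, 30, 28, 7]
0.6 [410, 411, 5, 5, 4, 5, 4, 71, 72, 62, 5, 6, 7, 132, 120, 67, 11, 8, 6]
0.65 [418, 418, 409, 416, 15, 18, 16, 72, 74, 60, 16, 16, 45, 130, 133, 133, 119, 6, 7]
0.7 [417, 416, 397, 397, 366, 43, 45, 5, 44, 43, 7, 7, 6, 16, 72, 124, 5, 78, 83]
0.75 [369, 368, 368, 382, 374, 42, 44, 43, 43, 45, 5, 6, 31, 6, 5, 5, 5, 83, 134]
0.8 [0, 0, 0, 0, 369, 300, 5, 39, 5, 75, 53, 57, 34, 11, 29, 28, 21, 5, 4]
0.85 [0, 0, 0, 45, 260, 269, 167, 160, 118, 120, 99, 55, 9, 11, 7, 6, 19, 20, 18]
[[466.0, 0.0, 327.3], [0.0, 466.0, 196.8], [0.0, 0.0, 1.0]] px mm 0.0019313880682208003
```

Request:
arm_command(
  translation=[
    [1.5,-3.5,0],
    [3,-7,0],
    [4.5,-10.5,0],
    [6,-14,0],
    [7.5,-17.5,0],
  ],
  turn=[-0.1,-0.2,-0.3,-0.4,-0.5],
  hand=[1,1,1,1,1],
)

```text
clock: 1.12
eef_pos: [0.1974, -0.267, 0.2451]
tool_rot: [0.898, 0.44, 0.0, 0.0]
ft_force: [0.7, 0.8, 0.5]
grip_width: 0.0253
```

Request:
arm_command(
  translation=[
    [3.4,0,0],
    [6.8,0,0],
    [10.2,0,0],
    [13.6,0,0],
    [17,0,0],
  ],
  turn=[0,0,0,0,0],
  hand=[1,1,1,1,1],
)

```text
clock: 1.53
eef_pos: [0.3031, -0.1332, 0.2458]
tool_rot: [0.899, 0.438, 0.0, 0.001]
ft_force: [0.8, -0.6, -0.0]
grip_width: 0.0001
```

Request:
arm_command(
  translation=[
    [3.4,0,0],
    [6.8,0,0],
    [10.2,0,0],
    [13.6,0,0],
    [17,0,0],
  ],
  turn=[0,0,0,0,0],
  hand=[1,1,1,1,1],
)

```text
clock: 1.95
eef_pos: [0.4078, 0.0011, 0.2456]
tool_rot: [0.899, 0.439, 0.0, 0.0]
ft_force: [0.7, -0.3, 1.1]
grip_width: -0.0002
```

Request:
arm_command(
  translation=[
    [2,0,0.5],
    [4,0,1],
    [6,0,2],
    [6,0,2],
    [6,0,2],
  ],
  turn=[0,0,0,0,0],
  hand=[1,1,1,1,1],
)

```text
clock: 2.37
eef_pos: [0.4437, 0.0472, 0.2246]
tool_rot: [0.898, 0.439, -0.001, -0.0]
ft_force: [-0.2, 0.2, 0.4]
grip_width: -0.0003
```

Run:
```python
from h import *
import workcell
o=get_obs(); print({k:np.round(v,4) for k,v in o.items() if k in("clock","eef_pos","tool_rot","ft_force","grip_width")}, [n for n in dir(workcell) if 'tip' in n.lower()], globals().get('tip_reach'))
i=camera_info("wrist");p,d=camera("wrist"); cv2.imwrite("pics/w1.png",p[:,:,::-1]); W=cloud(i,d)
for n,c in [("bow",(.4973,.1437)),("fixed_bow",(.4496,.0117)),("pivot",(.585,.036))]:
    for q in spot_point("wrist",n)[:2]: print(n,round(q["conf"],2),np.round(q["location"]),np.round(ray_z(i,q["location"],.05),4))
    if n!="pivot":
        try: print("fit",*[np.round(x,4) for x in fitbow(W,np.array(c),.036)])
        except Exception as e: print(e)
```

```text
{'clock': np.float64(2.3667), 'eef_pos': array([0.4437, 0.0472, 0.2246]), 'tool_rot': array([ 8.983e-01,  4.393e-01, -9.000e-04, -2.000e-04]), 'ft_force': array([-0.221 ,  0.2198,  0.3594]), 'grip_width': np.float64(-0.0003)} ['tip_reach'] 0.014
bow 0.78 [ 70. 301.] [0.4977 0.1467 0.05  ]
fit [0.4984 0.1433] [0.4978 0.1452] 3238 0.0516
fixed_bow 0.73 [206. 342.] [0.4465 0.011  0.05  ]
fit [0.4517 0.0126] [0.4503 0.0124] 2103 0.0514
pivot 0.74 [105. 439.] [0.5859 0.0373 0.05  ]
pivot 0.54 [ 99. 416.] [0.571  0.0561 0.05  ]
```

View pics/w1.png

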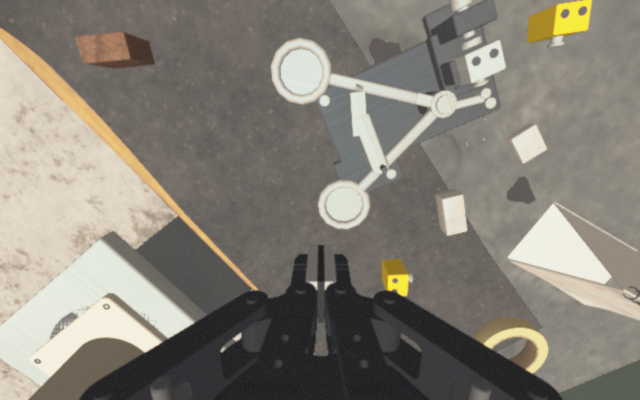

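The wrist picture shows the moving bow centred at about (70,301), which agrees with the network. The shut fingers are at (260–290, 320). I'll move above the bow and look again.

Request:
arm_command(
  translation=[
    [2.8,-0.5,0],
    [5.6,-1,1],
    [8.4,-1.5,3],
    [11.1,-1.8,6],
    [11.1,-1.8,9],
  ],
  turn=[0,0,0,0,0],
  hand=[1,1,1,1,1],
)

```text
clock: 2.98
eef_pos: [0.502, 0.1485, 0.1361]
tool_rot: [0.898, 0.439, 0.004, 0.0]
ft_force: [1.4, -0.3, -0.6]
grip_width: 0.0002
```

Request:
arm_command(
  translation=[
    [0,0,2],
    [0,0,3.8],
    [0,0,3.8],
    [0,0,3.8],
  ],
  turn=[0,0,0,0],
  hand=[1,1,1,1],
)

```text
clock: 3.32
eef_pos: [0.4974, 0.1444, 0.0971]
tool_rot: [0.899, 0.438, -0.001, -0.0]
ft_force: [-0.1, 0.4, 0.9]
grip_width: 0.0
```

Run:
```python
from h import *
o=get_obs(); print({k:np.round(v,4) for k,v in o.items() if k in("clock","eef_pos","tool_rot","ft_force","grip_width")})
i=camera_info("wrist");p,d=camera("wrist"); a=p[:,:,::-1].copy(); W=cloud(i,d)
K=np.array(i["mtx"]);T=np.array(i["world_to_cam"])
def pr(w): q=K@(T@np.append(w,1))[:3]; return (q[:2]/q[2])
Rm=R.from_quat(o["tool_rot"]).as_matrix()
for t,col in((0.014,(0,0,255)),(0.014+o["eef_pos"][2]-.014-.0545,(255,0,0))):
    c=[tuple(np.int32(np.round(pr(o["eef_pos"]+Rm@np.array([x,y,t]))))) for x,y in((.011,.0145),(.011,-.0145),(-.011,-.0145),(-.011,.0145))]
    cv2.polylines(a,[np.array(c)],True,col,1)
for r in(.0205,.0295):
  c=[np.int32(np.round(pr(np.array([.4975+r*np.cos(t),.146+r*np.sin(t),.0545 if r<.025 else .05])))) for t in np.linspace(0,6.28,60)]
  cv2.polylines(a,[np.array(c)],True,(0,255,0),1)
cv2.imwrite("pics/w2.png",a)
for q in spot_point("wrist","bow")[:2]: print(round(q["conf"],2),np.round(q["location"]),np.round(ray_z(i,q["location"],.05),4))
p,d=camera("top"); it=camera_info("top")
for q in spot_point("top","bow")[:2]: print("top",round(q["conf"],2),np.round(q["location"]),np.round(ray_z(it,q["location"],.05),4))
print(np.round(R.from_matrix(T[:3,:3].T).apply([0,0,1]),3), np.round(np.linalg.inv(T)[:3,3],3))
```

```text
{'clock': np.float64(3.3167), 'eef_pos': array([0.4974, 0.1444, 0.0971]), 'tool_rot': array([ 8.99e-01,  4.38e-01, -1.00e-03, -1.00e-04]), 'ft_force': array([-0.0617,  0.398 ,  0.9181]), 'grip_width': np.float64(0.0)}
0.96 [230. 320.] [0.4991 0.1464 0.05  ]
[-0.201 -0.255 -0.946] [0.549 0.209 0.225]
```

View pics/w2.png

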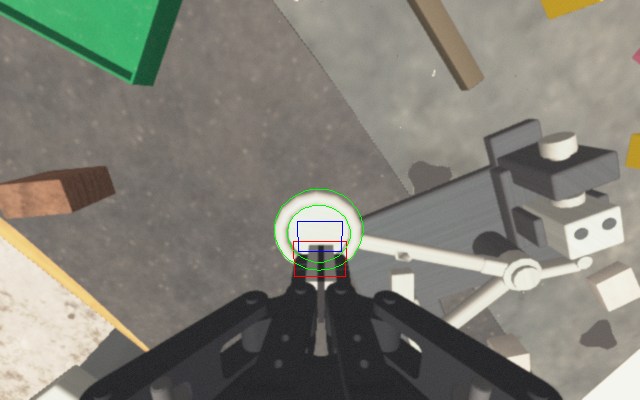

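```bash
cat >> h.py <<'E'
def edgefit(cam,p,i,c0,span=.008):
    K=np.array(i["mtx"]);T=np.array(i["world_to_cam"]); g=cv2.GaussianBlur(cv2.cvtColor(p,cv2.COLOR_RGB2GRAY),(0,0),.8).astype(np.float32)
    t=np.linspace(0,2*np.pi,180,endpoint=False)
    def samp(c,r,z=.05):
        P=np.c_[c[0]+r*np.cos(t),c[1]+r*np.sin(t),np.full(180,z),np.ones(180)]@T.T; q=P[:,:3]@K.T; q=(q[:,:2]/q[:,2:]).astype(np.float32)
        return cv2.remap(g,q[:,0].reshape(1,-1),q[:,1].reshape(1,-1),1)[0]
    best=max(((np.mean(np.clip(samp((x,y),.0275)-samp((x,y),.0315),0,80)),x,y) for x in np.arange(c0[0]-span,c0[0]+span,.0005) for y in np.arange(c0[1]-span,c0[1]+span,.0005)))
    return np.round(best,4)
E
python3 - <<'E'
from h import *
p=cv2.imread("pics/top0.png")[:,:,::-1].copy(); it=camera_info("top")
print("top bow",edgefit("top",p,it,(.4975,.146)),"fixed",edgefit("top",p,it,(.449,.012)))
i=camera_info("wrist");p,d=camera("wrist"); print("wrist bow",edgefit("wrist",p,i,(.4975,.146)))
E
```

```text
top bow [56.3491  0.495   0.146 ] fixed [5.70101e+01 4.47000e-01 1.15000e-02]
wrist bow [58.263   0.4955  0.1455]
```

Request:
arm_command(
  translation=[
    [0,-0.24,0],
    [0,-0.24,2.4],
    [0,-0.24,2.4],
    [0,-0.24,2.4],
  ],
  turn=[0,0,0,0],
  hand=[1,1,1,1],
)

```text
clock: 3.9
eef_pos: [0.4949, 0.1464, 0.0729]
tool_rot: [0.899, 0.439, -0.001, -0.0]
ft_force: [0.2, 0.3, 0.1]
grip_width: -0.0
```

Request:
arm_command(
  translation=[
    [0,0,0.2],
    [0,0,0.4],
    [0,0,0.6],
    [0,0,0.6],
  ],
  turn=[0,0,0,0],
  hand=[1,1,1,1],
)

```text
clock: 4.23
eef_pos: [0.4963, 0.1467, 0.0674]
tool_rot: [0.899, 0.438, 0.0, 0.0]
ft_force: [-0.2, -0.1, -0.8]
grip_width: -0.0002
```

Request:
arm_command(
  translation=[
    [0,0,0.1],
    [0,0,0.2],
    [0,0,0.2],
    [0,0,0.2],
  ],
  turn=[0,0,0,0],
  hand=[1,1,1,1],
)

```text
clock: 4.57
eef_pos: [0.4961, 0.1467, 0.0653]
tool_rot: [0.899, 0.438, -0.0, -0.0]
ft_force: [-0.1, -0.1, 0.3]
grip_width: 0.0004
```

Request:
arm_command(
  translation=[
    [0,0,0.1],
    [0,0,0.2],
    [0,0,0.2],
    [0,0,0.2],
  ],
  turn=[0,0,0,0],
  hand=[1,1,1,1],
)

```text
clock: 4.9
eef_pos: [0.4961, 0.1467, 0.0632]
tool_rot: [0.899, 0.438, -0.0, -0.0]
ft_force: [0.5, -1.4, 0.5]
grip_width: -0.0002
```

Request:
arm_command(
  translation=[
    [0,0,0.1],
    [0,0,0.2],
    [0,0,0.2],
    [0,0,0.2],
  ],
  turn=[0,0,0,0],
  hand=[1,1,1,1],
)

```text
clock: 5.23
eef_pos: [0.4964, 0.1467, 0.0615]
tool_rot: [0.899, 0.438, 0.0, 0.0]
ft_force: [0.4, 0.2, 1.9]
grip_width: -0.0003
```

```bash
cat > arc.py <<'E'
from h import *
import sys
P=np.array([.5855,.037]); o=get_obs(); Rm=R.from_quat(o["tool_rot"]).as_matrix(); e=o["eef_pos"]
v=e[:2]-P; th=np.arctan2(v[1],v[0]); r=np.hypot(*v)
tg=lambda a:np.array([-np.sin(a),np.cos(a)])
print("clock",o["clock"],"ang-th0",round(th-2.263,4),"r",round(r,4),"Ftan",round(-o["ft_force"][:2]@tg(th),2),"F",np.round(o["ft_force"],1))
for s in map(float,sys.argv[1:]):   # mm along arc
    a=th+s/142; q=P+.1415*np.array([np.cos(a),np.sin(a)]); d=Rm.T@np.append(q-e[:2],0)*100
    print(s,np.round(d,2))
E
python3 arc.py 0 4 8 12 16 20 24 28 32 36 40 44 50 56 62 68 72
```

```text
clock 5.2333 ang-th0 -0.01 r 0.1414 Ftan 0.45 F [0.4 0.2 1.9]
0.0 [ 0.   -0.01 -0.  ]
4.0 [-0.39 -0.09 -0.  ]
8.0 [-0.78 -0.17 -0.  ]
12.0 [-1.17 -0.23 -0.  ]
16.0 [-1.57 -0.28 -0.  ]
20.0 [-1.96 -0.32 -0.  ]
24.0 [-2.36 -0.35 -0.  ]
28.0 [-2.76 -0.36 -0.  ]
32.0 [-3.16 -0.37 -0.  ]
36.0 [-3.56 -0.36 -0.  ]
40.0 [-3.96 -0.35 -0.  ]
44.0 [-4.35 -0.32 -0.  ]
50.0 [-4.95 -0.26 -0.  ]
56.0 [-5.54 -0.17 -0.  ]
62.0 [-6.13 -0.06 -0.  ]
68.0 [-6.71  0.08 -0.  ]
72.0 [-7.09  0.19 -0.  ]
```

Request:
arm_command(
  translation=[
    [0,0,-0.12],
    [0,0,-0.12],
    [0,0,-0.12],
  ],
  turn=[0,0,0],
  hand=[1,1,1],
)

```text
clock: 5.48
eef_pos: [0.4961, 0.1467, 0.0625]
tool_rot: [0.899, 0.438, -0.0, -0.0]
ft_force: [-0.3, 0.3, 0.9]
grip_width: 0.0002
```

Request:
arm_command(
  translation=[
    [-0.3,-0.07,0],
    [-0.6,-0.13,0],
    [-0.9,-0.19,0],
    [-1.17,-0.23,0],
    [-1.17,-0.23,0],
  ],
  turn=[0,0,0,0,0],
  hand=[1,1,1,1,1],
)

```text
clock: 5.9
eef_pos: [0.4871, 0.1387, 0.0627]
tool_rot: [0.899, 0.438, 0.0, 0.0]
ft_force: [1.1, 1.0, -0.1]
grip_width: -0.0002
```

```bash
python3 arc.py
python3 - <<'E'
from h import *
p,d=camera("top"); it=camera_info("top"); cv2.imwrite("pics/top2.png",cv2.resize(p[140:310,230:430,::-1],None,fx=3,fy=3))
E
```

```text
clock 5.9 ang-th0 0.0765 r 0.1415 Ftan 1.45 F [ 1.1  1.  -0.1]
```

Request:
arm_command(
  translation=[
    [-0.4,-0.05,0],
    [-0.8,-0.09,0],
    [-1.2,-0.12,0],
    [-1.59,-0.13,0],
    [-1.59,-0.13,0],
  ],
  turn=[0,0,0,0,0],
  hand=[1,1,1,1,1],
)

```text
clock: 6.37
eef_pos: [0.4765, 0.1265, 0.0628]
tool_rot: [0.899, 0.438, 0.0, 0.0]
ft_force: [3.2, 0.6, 0.2]
grip_width: 0.0001
```

```bash
python3 arc.py
python3 - <<'E'
from h import *
p,d=camera("wrist"); i=camera_info("wrist"); cv2.imwrite("pics/w3.png",p[:,:,::-1])
for q in spot_point("wrist","bow")[:2]: print(round(q["conf"],2),np.round(ray_z(i,q["location"],.05),4))
e=get_obs()["eef_pos"]; b=edgefit("wrist",p,i,e[:2]); print(b, "handle est",np.arctan2(b[2]-.037,b[1]-.5855)%6.283-2.263)
E
```

```text
clock 6.3667 ang-th0 0.1909 r 0.1411 Ftan 2.51 F [3.2 0.6 0.2]
0.84 [0.485  0.1348 0.05  ]
0.42 [0.6185 0.0692 0.05  ]
[61.0498  0.4822  0.1329] handle est 0.130326010128349
```

View pics/w3.png

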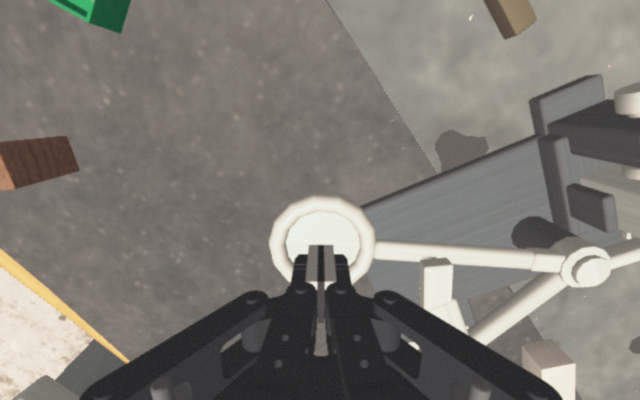

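The ring moves with the fingertips (ring at about (322,240), tips inside its near edge). Handle is at about 0.13, so I'll continue.

Request:
arm_command(
  translation=[
    [-0.2,0,0],
    [-0.4,0,0],
    [-0.6,0,0],
    [-0.8,0,0],
    [-0.8,0,0],
  ],
  turn=[0,0,0,0,0],
  hand=[1,1,1,1,1],
)

```text
clock: 6.88
eef_pos: [0.4729, 0.1219, 0.0632]
tool_rot: [0.899, 0.439, 0.002, -0.0]
ft_force: [4.3, 2.9, 1.7]
grip_width: 0.0002
```

```bash
python3 arc.py 2 4 8 12 20 30
```

```text
clock 6.8833 ang-th0 0.2326 r 0.141 Ftan 4.87 F [4.3 2.9 1.7]
2.0 [-0.2  -0.05 -0.  ]
4.0 [-0.4  -0.04 -0.  ]
8.0 [-0.8  -0.02 -0.  ]
12.0 [-1.19  0.02 -0.  ]
20.0 [-1.98  0.12 -0.01]
30.0 [-2.96  0.31 -0.01]
```

Request:
arm_command(
  translation=[
    [-0.1,0,0],
    [-0.2,0,0],
    [-0.2,0,0],
    [-0.2,0,0],
  ],
  turn=[0,0,0,0],
  hand=[1,1,1,1],
)

```text
clock: 7.22
eef_pos: [0.4718, 0.12, 0.0632]
tool_rot: [0.899, 0.439, 0.002, -0.0]
ft_force: [5.4, 1.5, 1.2]
grip_width: -0.0001
```

```bash
python3 arc.py
```

```text
clock 7.2167 ang-th0 0.2481 r 0.1408 Ftan 4.42 F [5.4 1.5 1.2]
```

Request:
arm_command(
  translation=[
    [-0.1,0,0],
    [-0.2,0,0],
    [-0.3,0,0],
    [-0.3,0,0],
  ],
  turn=[0,0,0,0],
  hand=[1,1,1,1],
)

```text
clock: 7.55
eef_pos: [0.4708, 0.1187, 0.0635]
tool_rot: [0.899, 0.439, 0.003, -0.001]
ft_force: [6.4, 5.3, 0.4]
grip_width: 0.0001
```

```bash
python3 arc.py
```

```text
clock 7.55 ang-th0 0.26 r 0.1408 Ftan 8.03 F [6.4 5.3 0.4]
```

Request:
arm_command(
  translation=[
    [-0.1,0,0],
    [-0.2,0,0],
    [-0.2,0,0],
    [-0.2,0,0],
  ],
  turn=[0,0,0,0],
  hand=[1,1,1,1],
)

```text
clock: 7.88
eef_pos: [0.4699, 0.1174, 0.0637]
tool_rot: [0.899, 0.439, 0.004, -0.001]
ft_force: [7.3, 5.8, 1.6]
grip_width: -0.0002
```

```bash
python3 arc.py
```

```text
clock 7.8833 ang-th0 0.2705 r 0.1408 Ftan 8.87 F [7.3 5.8 1.6]
```

Request:
arm_command(
  translation=[
    [-0.1,0,0],
    [-0.2,0,0],
    [-0.2,0,0],
    [-0.2,0,0],
  ],
  turn=[0,0,0,0],
  hand=[1,1,1,1],
)

```text
clock: 8.22
eef_pos: [0.4686, 0.1158, 0.0637]
tool_rot: [0.898, 0.439, 0.003, -0.001]
ft_force: [7.2, 6.3, 0.6]
grip_width: 0.0003
```

```bash
python3 arc.py
```

```text
clock 8.2167 ang-th0 0.2855 r 0.141 Ftan 9.27 F [7.2 6.3 0.6]
```

Request:
arm_command(
  translation=[
    [-0.1,0,0],
    [-0.2,0,0],
    [-0.2,0,0],
    [-0.2,0,0],
  ],
  turn=[0,0,0,0],
  hand=[1,1,1,1],
)

```text
clock: 8.55
eef_pos: [0.467, 0.1133, 0.0636]
tool_rot: [0.899, 0.439, 0.003, -0.0]
ft_force: [6.2, 2.7, 1.8]
grip_width: -0.0002
```

```bash
python3 arc.py
```

```text
clock 8.55 ang-th0 0.3065 r 0.1409 Ftan 5.64 F [6.2 2.7 1.8]
```

Request:
arm_command(
  translation=[
    [-0.1,0,0],
    [-0.2,0,0],
    [-0.2,0,0],
    [-0.2,0,0],
  ],
  turn=[0,0,0,0],
  hand=[1,1,1,1],
)

```text
clock: 8.88
eef_pos: [0.466, 0.1119, 0.0637]
tool_rot: [0.899, 0.439, 0.003, -0.0]
ft_force: [6.8, 3.0, 1.5]
grip_width: -0.0001
```

```bash
python3 arc.py
```

```text
clock 8.8833 ang-th0 0.3184 r 0.141 Ftan 6.19 F [6.8 3.  1.5]
```

Request:
arm_command(
  translation=[
    [-0.1,0,0],
    [-0.2,0,0],
    [-0.3,0.01,0],
    [-0.3,0.01,0],
  ],
  turn=[0,0,0,0],
  hand=[1,1,1,1],
)

```text
clock: 9.22
eef_pos: [0.4646, 0.1103, 0.0639]
tool_rot: [0.899, 0.439, 0.004, -0.001]
ft_force: [6.9, 6.0, 1.6]
grip_width: -0.0
```

```bash
python3 arc.py
```

```text
clock 9.2167 ang-th0 0.3336 r 0.1414 Ftan 8.73 F [6.9 6.  1.6]
```

Request:
arm_command(
  translation=[
    [-0.1,0,0.05],
    [-0.2,0.01,0.08],
    [-0.2,0.01,0.08],
    [-0.2,0.01,0.08],
  ],
  turn=[0,0,0,0],
  hand=[1,1,1,1],
)

```text
clock: 9.55
eef_pos: [0.4631, 0.1079, 0.063]
tool_rot: [0.899, 0.439, 0.003, -0.0]
ft_force: [5.8, 3.0, 2.9]
grip_width: 0.0004
```

```bash
python3 arc.py
```

```text
clock 9.55 ang-th0 0.3537 r 0.1414 Ftan 5.53 F [5.8 3.  2.9]
```

Request:
arm_command(
  translation=[
    [-0.1,0,0],
    [-0.2,0.01,0],
    [-0.3,0.01,0],
    [-0.3,0.01,0],
  ],
  turn=[0,0,0,0],
  hand=[1,1,1,1],
)

```text
clock: 9.88
eef_pos: [0.462, 0.1058, 0.0633]
tool_rot: [0.899, 0.439, 0.004, -0.0]
ft_force: [8.2, 4.5, 3.5]
grip_width: -0.0003
```

```bash
python3 arc.py
```

```text
clock 9.8833 ang-th0 0.3703 r 0.1413 Ftan 7.92 F [8.2 4.5 3.5]
```

Request:
arm_command(
  translation=[
    [-0.1,0,0],
    [-0.2,0.02,0],
    [-0.2,0.02,0],
    [-0.2,0.02,0],
  ],
  turn=[0,0,0,0],
  hand=[1,1,1,1],
)

```text
clock: 10.22
eef_pos: [0.4616, 0.1048, 0.0635]
tool_rot: [0.898, 0.439, 0.005, -0.001]
ft_force: [8.5, 5.2, 1.8]
grip_width: -0.0004
```

```bash
python3 arc.py
```

```text
clock 10.2167 ang-th0 0.3781 r 0.1413 Ftan 8.68 F [8.5 5.2 1.8]
```

Request:
arm_command(
  translation=[
    [-0.1,0,0],
    [-0.2,0.02,0],
    [-0.2,0.02,0],
    [-0.2,0.02,0],
  ],
  turn=[0,0,0,0],
  hand=[1,1,1,1],
)

```text
clock: 10.55
eef_pos: [0.4578, 0.1021, 0.0628]
tool_rot: [0.899, 0.439, 0.002, -0.001]
ft_force: [1.5, 1.9, 3.5]
grip_width: -0.0005
```

```bash
python3 arc.py
```

```text
clock 10.55 ang-th0 0.4069 r 0.1433 Ftan 2.41 F [1.5 1.9 3.5]
```

Run:
```python
from h import *
p,d=camera("wrist"); i=camera_info("wrist"); cv2.imwrite("pics/w4.png",p[:,:,::-1])
for q in spot_point("wrist","bow")[:2]: print(round(q["conf"],2),np.round(ray_z(i,q["location"],.05),4))
e=get_obs()["eef_pos"]; b=edgefit("wrist",p,i,e[:2]+[.004,.004],.01); print(e,b, "handle est",np.arctan2(b[2]-.037,b[1]-.5855)%6.283-2.263)
```

```text
0.72 [0.4746 0.1196 0.05  ]
[0.45645287 0.10115731 0.0620933 ] [34.633   0.4705  0.1147] handle est 0.28439508532788205
```

View pics/w4.png

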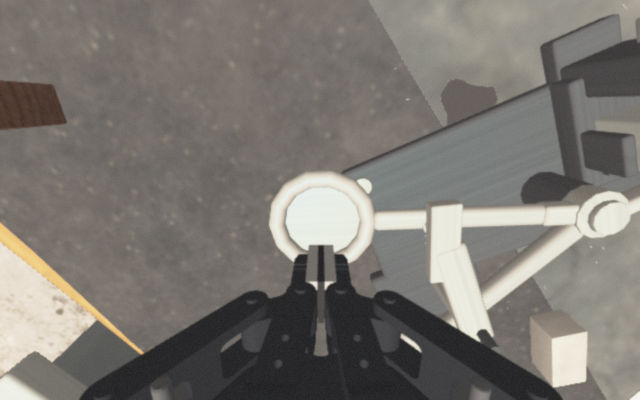

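The fingertips rode up over the ring's near edge. Ring centre is now at about (321,217), with the tips on its lower rim, and the ratchet seems to hold near 0.26. I'll lift off and push from outside instead, with the tips deeper.

Request:
arm_command(
  translation=[
    [0,0,-1.5],
    [0,0,-4],
    [2,0,-5],
    [5,0.1,-5],
    [7.3,0.2,-5],
  ],
  turn=[0,0,0,0,0],
  hand=[1,1,1,1,1],
)

```text
clock: 11.07
eef_pos: [0.5023, 0.157, 0.1117]
tool_rot: [0.899, 0.438, -0.001, 0.0]
ft_force: [0.9, 0.0, 0.3]
grip_width: 0.0002
```

Request:
arm_command(
  translation=[
    [0,0,0],
    [0,0,0],
  ],
  turn=[0,0],
  hand=[1,1],
)

```text
clock: 11.23
eef_pos: [0.5013, 0.1567, 0.1102]
tool_rot: [0.899, 0.439, -0.003, -0.0]
ft_force: [-0.1, -0.2, -0.4]
grip_width: 0.0002
```

Run:
```python
from h import *
p,d=camera("wrist"); i=camera_info("wrist"); cv2.imwrite("pics/w5.png",p[:,:,::-1]); o=get_obs()
print(o["clock"],o["eef_pos"].round(4),o["ft_force"].round(1),o["tool_rot"].round(4))
pt,d=camera("top"); it=camera_info("top"); cv2.imwrite("pics/top3.png",cv2.resize(pt[140:310,230:430,::-1],None,fx=3,fy=3))
for cam,q,j in(("wrist",p,i),("top",pt,it)):
  for s in spot_point(cam,"bow")[:2]: print(cam,round(s["conf"],2),np.round(ray_z(j,s["location"],.05),4))
  for s in spot_point(cam,"dowel_head")[:1]: print(cam,"dowel",round(s["conf"],2),s["location"])
  b=edgefit(cam,q,j,(.473,.117),.012); print(b, "handle est",np.arctan2(b[2]-.037,b[1]-.5855)%6.283-2.263)
```

```text
11.2833 [0.5007 0.1561 0.1101] [-0.3 -0.2 -0.3] [ 8.987e-01  4.386e-01 -2.900e-03 -1.000e-04]
[34.1774  0.474   0.123 ] handle est 0.22159804561513496
top 0.62 [0.471  0.1221 0.05  ]
top 0.41 [ 0.5342 -0.0888  0.05  ]
top dowel 0.51 [139.4, 277.8]
[35.451   0.4745  0.1255] handle est 0.2055018748849209
```

View pics/w5.png

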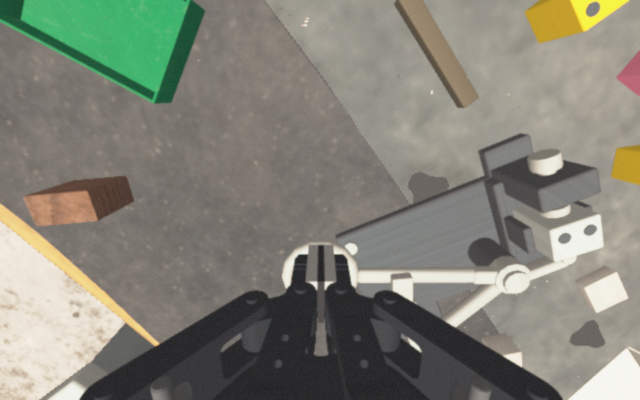

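The ring is now free of the fingers, centred at about (320,278), and the handle is held by the ratchet. Next I descend outside the ring.

Request:
arm_command(
  translation=[
    [1.0,0,0],
    [1.0,0,2],
    [1.0,0,4],
    [1.0,0,5.6],
    [1.0,0,5.6],
  ],
  turn=[0,0,0,0,0],
  hand=[1,1,1,1,1],
)

```text
clock: 11.95
eef_pos: [0.507, 0.1644, 0.0526]
tool_rot: [0.899, 0.438, -0.003, -0.0]
ft_force: [-0.0, -0.3, -0.1]
grip_width: -0.0001
```

Request:
arm_command(
  translation=[
    [-0.2,0,0],
    [-0.4,0,0],
    [-0.6,0,0],
    [-0.6,0,0],
  ],
  turn=[0,0,0,0],
  hand=[1,1,1,1],
)

```text
clock: 12.28
eef_pos: [0.5061, 0.1601, 0.0569]
tool_rot: [0.899, 0.438, 0.001, 0.0]
ft_force: [0.5, 0.5, 0.2]
grip_width: 0.0004
```

Request:
arm_command(
  translation=[
    [-0.1,0,0],
    [-0.2,0,0],
    [-0.3,0,0],
    [-0.3,0,0],
  ],
  turn=[0,0,0,0],
  hand=[1,1,1,1],
)

```text
clock: 12.62
eef_pos: [0.5036, 0.1577, 0.0559]
tool_rot: [0.899, 0.438, 0.0, 0.0]
ft_force: [-1.1, 0.7, 0.4]
grip_width: -0.0
```

Run:
```python
from h import *
p,d=camera("wrist"); i=camera_info("wrist"); cv2.imwrite("pics/w6.png",p[:,:,::-1]); o=get_obs()
print(o["clock"],o["eef_pos"].round(4),o["ft_force"].round(1),o["tool_rot"].round(4))
pt,d=camera("top"); it=camera_info("top")
for cam,q,j in(("wrist",p,i),("top",pt,it)):
  for s in spot_point(cam,"bow")[:2]: print(cam,round(s["conf"],2),np.round(ray_z(j,s["location"],.05),4))
```

```text
12.6667 [0.5037 0.1577 0.0558] [0.2 0.9 1.3] [ 8.988e-01  4.384e-01  1.000e-04 -0.000e+00]
wrist 0.61 [0.4774 0.1261 0.05  ]
top 0.61 [0.4716 0.1258 0.05  ]
```

Request:
arm_command(
  translation=[
    [-0.1,0,0.3],
    [-0.2,0,0.5],
    [-0.3,0,0.5],
    [-0.4,0,0.5],
    [-0.4,0,0.5],
  ],
  turn=[0,0,0,0,0],
  hand=[1,1,1,1,1],
)

```text
clock: 13.23
eef_pos: [0.5011, 0.1548, 0.0505]
tool_rot: [0.899, 0.439, 0.0, -0.0]
ft_force: [-0.5, 1.3, -0.2]
grip_width: 0.0001
```

```bash
cat > push.py <<'E'
from h import *
o=get_obs(); Rm=R.from_quat(o["tool_rot"]).as_matrix(); e=o["eef_pos"]; P=np.array([.5855,.037])
b=e[:2]-.0405*Rm[:2,0]; v=b-P; th=np.arctan2(v[1],v[0])
print("clock",round(o["clock"],2),"eef",e.round(4),"virtual bow handle",round(th-2.263,3),"r",round(np.hypot(*v),4),"F tool",(Rm.T@o["ft_force"]).round(1))
for s in (2,4,6,10,14): a=th+s/142; print(s,(Rm.T@np.append(P+.142*np.array([np.cos(a),np.sin(a)])-P-.142*np.array([np.cos(th),np.sin(th)]),0)*100).round(2))
E
python3 push.py
```

```text
clock 13.23 eef [0.5011 0.1548 0.0505] virtual bow handle 0.212 r 0.139 F tool [ 0.8 -1.2  0.2]
2 [-0.2  0.  -0. ]
4 [-0.4  0.  -0. ]
6 [-0.6   0.01 -0.  ]
10 [-1.    0.03 -0.  ]
14 [-1.4   0.06 -0.  ]
```

Request:
arm_command(
  translation=[
    [-0.1,0,0],
    [-0.2,0,0],
    [-0.3,0,0],
    [-0.3,0,0],
  ],
  turn=[0,0,0,0],
  hand=[1,1,1,1],
)

```text
clock: 13.57
eef_pos: [0.4997, 0.1534, 0.0508]
tool_rot: [0.899, 0.439, 0.001, -0.001]
ft_force: [1.2, 5.1, -3.1]
grip_width: 0.0001
```

```bash
python3 push.py|head -1
```

```text
clock 13.57 eef [0.4997 0.1534 0.0508] virtual bow handle 0.227 r 0.1392 F tool [ 4.7 -2.2  3.1]
```

Request:
arm_command(
  translation=[
    [-0.1,0,0],
    [-0.2,0,0],
    [-0.2,0,0],
    [-0.2,0,0],
  ],
  turn=[0,0,0,0],
  hand=[1,1,1,1],
)

```text
clock: 13.9
eef_pos: [0.4989, 0.1525, 0.0509]
tool_rot: [0.898, 0.439, 0.001, -0.001]
ft_force: [0.3, 7.4, -3.3]
grip_width: 0.0002
```

```bash
python3 push.py|head -1
```

```text
clock 13.9 eef [0.4989 0.1525 0.0509] virtual bow handle 0.235 r 0.1394 F tool [ 6.  -4.3  3.4]
```

Request:
arm_command(
  translation=[
    [-0.1,-0.1,0],
    [-0.2,-0.2,0],
    [-0.2,-0.2,0],
    [-0.2,-0.2,0],
  ],
  turn=[0,0,0,0],
  hand=[1,1,1,1],
)

```text
clock: 14.23
eef_pos: [0.4977, 0.1517, 0.0513]
tool_rot: [0.899, 0.439, 0.003, -0.0]
ft_force: [4.6, 5.8, -4.3]
grip_width: 0.0001
```

```bash
python3 push.py|head -1
```

```text
clock 14.23 eef [0.4977 0.1517 0.0513] virtual bow handle 0.245 r 0.1399 F tool [7.4 0.  4.3]
```

Request:
arm_command(
  translation=[
    [-0.1,0,0.05],
    [-0.2,0,0.1],
    [-0.2,0,0.1],
    [-0.2,0,0.1],
  ],
  turn=[0,0,0,0],
  hand=[1,1,1,1],
)

```text
clock: 14.57
eef_pos: [0.4964, 0.1505, 0.0505]
tool_rot: [0.899, 0.439, 0.003, -0.001]
ft_force: [3.8, 6.0, -2.5]
grip_width: -0.0001
```

```bash
python3 push.py|head -1
```

```text
clock 14.57 eef [0.4964 0.1505 0.0505] virtual bow handle 0.258 r 0.1402 F tool [ 7.1 -0.7  2.6]
```

Request:
arm_command(
  translation=[
    [-0.1,0,0],
    [-0.2,0,0.05],
    [-0.3,0,0.05],
    [-0.3,0,0.05],
  ],
  turn=[0,0,0,0],
  hand=[1,1,1,1],
)

```text
clock: 14.9
eef_pos: [0.4943, 0.1483, 0.0502]
tool_rot: [0.899, 0.439, 0.003, -0.001]
ft_force: [3.1, 7.2, -0.9]
grip_width: 0.0001
```

```bash
python3 push.py|head -1
```

```text
clock 14.9 eef [0.4943 0.1483 0.0502] virtual bow handle 0.279 r 0.1406 F tool [ 7.6 -2.   1. ]
```

Request:
arm_command(
  translation=[
    [-0.1,0,0],
    [-0.2,-0.05,0.03],
    [-0.3,-0.05,0.03],
    [-0.3,-0.05,0.03],
  ],
  turn=[0,0,0,0],
  hand=[1,1,1,1],
)

```text
clock: 15.23
eef_pos: [0.4935, 0.1474, 0.0504]
tool_rot: [0.898, 0.439, 0.005, -0.001]
ft_force: [4.6, 8.3, -1.4]
grip_width: 0.0
```

```bash
python3 push.py|head -1
```

```text
clock 15.23 eef [0.4935 0.1474 0.0504] virtual bow handle 0.288 r 0.1408 F tool [ 9.4 -1.5  1.5]
```

Request:
arm_command(
  translation=[
    [-0.1,0,0],
    [-0.2,0,0.02],
    [-0.2,0,0.02],
    [-0.2,0,0.02],
  ],
  turn=[0,0,0,0],
  hand=[1,1,1,1],
)

```text
clock: 15.57
eef_pos: [0.4929, 0.1467, 0.0505]
tool_rot: [0.898, 0.439, 0.006, -0.002]
ft_force: [5.8, 11.9, -1.7]
grip_width: 0.0004
```

```bash
python3 push.py|head -1
```

```text
clock 15.57 eef [0.4929 0.1467 0.0505] virtual bow handle 0.294 r 0.1409 F tool [12.9 -2.8  1.8]
```

Request:
arm_command(
  translation=[
    [-0.05,0,0],
    [-0.1,0,0],
    [-0.1,0,0],
    [-0.1,0,0],
  ],
  turn=[0,0,0,0],
  hand=[1,1,1,1],
)

```text
clock: 15.9
eef_pos: [0.4926, 0.1465, 0.0506]
tool_rot: [0.898, 0.44, 0.006, -0.002]
ft_force: [6.5, 13.0, -2.7]
grip_width: 0.0001
```

```bash
python3 push.py|head -1
```

```text
clock 15.9 eef [0.4926 0.1465 0.0506] virtual bow handle 0.297 r 0.141 F tool [14.2 -2.8  2.8]
```

Request:
arm_command(
  translation=[
    [-0.05,0,0],
    [-0.1,0,0],
    [-0.1,0,0],
    [-0.1,0,0],
  ],
  turn=[0,0,0,0],
  hand=[1,1,1,1],
)

```text
clock: 16.23
eef_pos: [0.4922, 0.146, 0.0507]
tool_rot: [0.898, 0.44, 0.006, -0.003]
ft_force: [6.1, 14.9, -2.9]
grip_width: 0.0001
```

```bash
python3 push.py|head -1
```

```text
clock 16.23 eef [0.4922 0.146  0.0507] virtual bow handle 0.301 r 0.141 F tool [15.4 -4.3  3.1]
```

About 16 N at the bow, having climbed at roughly 4 N/mm, so the dowel is home. I'll back off, lift and dwell.

Request:
arm_command(
  translation=[
    [0.8,0,0],
    [2,0,0],
    [2,0,0],
    [2,0,-3],
    [2,0,-6],
  ],
  turn=[0,0,0,0,0],
  hand=[1,1,1,1,1],
)

```text
clock: 16.65
eef_pos: [0.497, 0.1553, 0.107]
tool_rot: [0.899, 0.438, -0.004, 0.0]
ft_force: [-0.1, -0.4, 0.3]
grip_width: 0.0002
```

Request:
arm_command(
  translation=[
    [-4,0,-3],
    [-8,0,-4],
    [-11,0,-4],
    [-11,0,-4],
    [-11,0,-4],
  ],
  turn=[0,0,0,0,0],
  hand=[1,1,1,1,1],
)

```text
clock: 17.07
eef_pos: [0.4303, 0.0683, 0.1489]
tool_rot: [0.899, 0.437, -0.001, 0.0]
ft_force: [0.2, -0.2, 0.6]
grip_width: -0.0001
```

Request:
arm_command(
  translation=[
    [0,0,0],
    [0,0,0],
    [0,0,0],
    [0,0,0],
    [0,0,0],
  ],
  turn=[0,0,0,0,0],
  hand=[1,1,1,1,1],
)

```text
clock: 17.48
eef_pos: [0.4324, 0.0708, 0.1483]
tool_rot: [0.899, 0.439, -0.0, -0.0]
ft_force: [0.6, -0.2, -0.4]
grip_width: 0.0
```

Run:
```python
from h import *
p,d=camera("wrist"); i=camera_info("wrist"); cv2.imwrite("pics/w7.png",p[:,:,::-1]); o=get_obs()
print(o["clock"],o["eef_pos"].round(4),o["ft_force"].round(1),o["tool_rot"].round(4))
pt,d=camera("top"); it=camera_info("top"); ps,d=camera("scene"); np.savez("v.npz",pt=pt,ps=ps)
print([ (round(s["conf"],2),np.round(ray_z(i,s["location"],.05),4)) for s in spot_point("wrist","bow")[:2]])
for cam,q,j in(("wrist",p,i),("top",pt,it)):
  b=edgefit(cam,q,j,(.468,.114),.012); print(cam,b, "handle est",np.arctan2(b[2]-.037,b[1]-.5855)%6.283-2.263)
a=cv2.resize(p[:,:,::-1],None,fx=.8,fy=.8); t=cv2.resize(pt[150:210,310:370,::-1],(320,320),interpolation=2); s=cv2.resize(ps[170:230,280:370,::-1],(480,320),interpolation=2)
c=np.zeros((600,800,3),np.uint8); c[:256,:410]=cv2.resize(p[:,:,::-1],(410,256)); c[260:580,:320]=t; c[260:580,320:800]=s; cv2.imwrite("pics/combo.png",c)
```

```text
17.5333 [0.4324 0.0707 0.1484] [0.1 0.6 0.8] [ 8.985e-01  4.389e-01 -3.000e-04 -1.000e-04]
[(0.77, array([0.4735, 0.1195, 0.05  ]))]
wrist [75.5016  0.4715  0.119 ] handle est 0.2550319214307679
top [31.7667  0.4695  0.119 ] handle est 0.2632531117844019
```

View pics/combo.png

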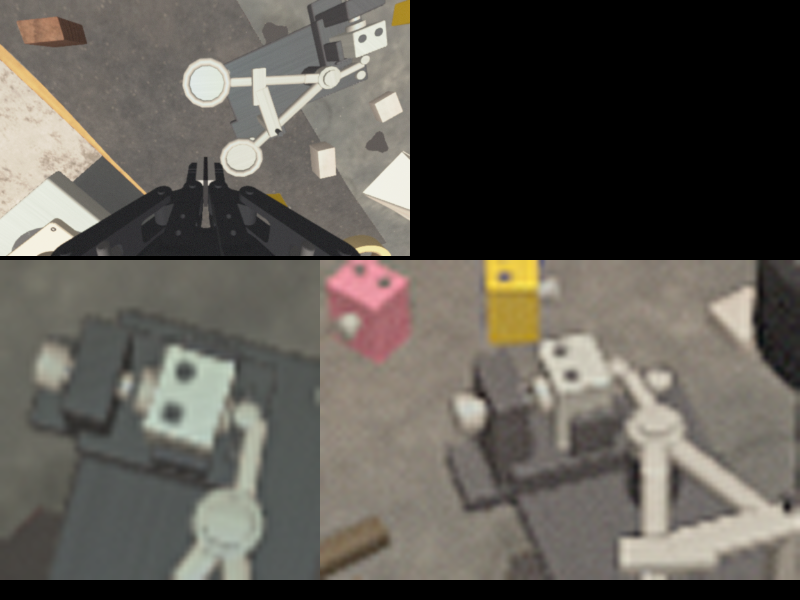

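In the crops, the jaw at (245,415) is against the head and the insert sits square in its nest. The ratchet holds at about 0.26 with the robot clear. I'll dwell a bit more above the bow, then enter the ring.

Request:
arm_command(
  translation=[
    [3,0,0],
    [6.2,0.1,0],
    [6.2,0.1,3],
    [6.2,0.1,6],
    [6.2,0.1,6],
  ],
  turn=[0,0,0,0,0],
  hand=[1,1,1,1,1],
)

```text
clock: 18.1
eef_pos: [0.4673, 0.118, 0.0838]
tool_rot: [0.899, 0.439, -0.005, -0.001]
ft_force: [-1.3, -0.5, -0.4]
grip_width: 0.0
```

Request:
arm_command(
  translation=[
    [0,0,0],
    [0,0,0],
    [0,0,0],
    [0,0,0],
    [0,0,0],
  ],
  turn=[0,0,0,0,0],
  hand=[1,1,1,1,1],
)

```text
clock: 18.52
eef_pos: [0.4721, 0.1186, 0.0902]
tool_rot: [0.899, 0.438, 0.001, 0.0]
ft_force: [0.4, -0.4, -1.1]
grip_width: 0.0001
```

Run:
```python
from h import *
o=get_obs(); print(o["clock"],o["eef_pos"].round(4),o["ft_force"].round(1),o["tool_rot"].round(4))
p,d=camera("wrist"); i=camera_info("wrist"); cv2.imwrite("pics/w8.png",p[:,:,::-1])
print(edgefit("wrist",p,i,(.471,.119),.008))
print([ (round(s["conf"],2),np.round(ray_z(i,s["location"],.05),4)) for s in spot_point("wrist","bow")[:2]])
```

```text
18.5167 [0.4721 0.1186 0.0902] [ 0.4 -0.4 -1.1] [8.988e-01 4.383e-01 1.400e-03 3.000e-04]
[53.8212  0.4705  0.118 ]
[(0.66, array([0.474 , 0.1201, 0.05  ]))]
```

Request:
arm_command(
  translation=[
    [0,0,1.0],
    [0,0,1.8],
    [0,0,1.8],
    [0,0,1.8],
  ],
  turn=[0,0,0,0],
  hand=[1,1,1,1],
)

```text
clock: 18.95
eef_pos: [0.4701, 0.1183, 0.0696]
tool_rot: [0.899, 0.438, -0.001, -0.0]
ft_force: [-0.3, -0.7, 0.1]
grip_width: 0.0001
```

Request:
arm_command(
  translation=[
    [0,0,0.2],
    [0,0,0.4],
    [0,0,0.6],
    [0,0,0.6],
    [0,0,0.6],
  ],
  turn=[0,0,0,0,0],
  hand=[1,1,1,1,1],
)

```text
clock: 19.37
eef_pos: [0.4711, 0.1185, 0.0646]
tool_rot: [0.899, 0.438, -0.0, -0.0]
ft_force: [-0.4, 0.7, 1.1]
grip_width: -0.0003
```

Request:
arm_command(
  translation=[
    [0,0,0.1],
    [0,0,0.2],
    [0,0,0.3],
    [0,0,0.4],
    [0,0,0.4],
  ],
  turn=[0,0,0,0,0],
  hand=[1,1,1,1,1],
)

```text
clock: 19.78
eef_pos: [0.4714, 0.1186, 0.061]
tool_rot: [0.899, 0.438, 0.0, 0.0]
ft_force: [-0.7, -1.1, 3.1]
grip_width: 0.0002
```

Request:
arm_command(
  translation=[
    [0,0,0.1],
    [0,0,0.2],
    [0,0,0.3],
    [0,0,0.3],
    [0,0,0.3],
  ],
  turn=[0,0,0,0,0],
  hand=[1,1,1,1,1],
)

```text
clock: 20.2
eef_pos: [0.472, 0.1191, 0.058]
tool_rot: [0.899, 0.439, 0.001, -0.0]
ft_force: [1.9, 3.5, 4.1]
grip_width: 0.0001
```

```bash
python3 arc.py 0 -6 -12 -18 -24 -30 -36 -40 -44
```

```text
clock 20.2 ang-th0 0.2521 r 0.1401 Ftan 3.99 F [1.9 3.5 4.1]
0.0 [-0.01 -0.14 -0.  ]
-6.0 [ 0.59 -0.15  0.  ]
-12.0 [ 1.19 -0.13  0.  ]
-18.0 [ 1.79 -0.09  0.  ]
-24.0 [ 2.38 -0.03  0.  ]
-30.0 [2.97 0.07 0.01]
-36.0 [3.56 0.18 0.01]
-40.0 [3.95 0.27 0.01]
-44.0 [4.33 0.38 0.01]
```

Request:
arm_command(
  translation=[
    [0,0,0.1],
    [0,0,0.2],
    [0,0,0.3],
    [0,0,0.3],
    [0,0,0.3],
  ],
  turn=[0,0,0,0,0],
  hand=[1,1,1,1,1],
)

```text
clock: 20.62
eef_pos: [0.4717, 0.1185, 0.055]
tool_rot: [0.899, 0.438, 0.001, 0.0]
ft_force: [2.0, 1.8, 4.7]
grip_width: -0.0004
```

```bash
python3 arc.py
```

```text
clock 20.6167 ang-th0 0.2568 r 0.1399 Ftan 2.64 F [2.  1.8 4.7]
```

Request:
arm_command(
  translation=[
    [0.2,0,0.08],
    [0.5,0,0.1],
    [0.8,0,0.1],
    [1.1,0.01,0.1],
    [1.1,0.01,0.1],
  ],
  turn=[0,0,0,0,0],
  hand=[1,1,1,1,1],
)

```text
clock: 21.03
eef_pos: [0.4783, 0.1275, 0.0538]
tool_rot: [0.899, 0.439, 0.0, -0.0]
ft_force: [1.9, 1.5, 5.5]
grip_width: -0.0001
```

```bash
python3 arc.py
python3 - <<'E'
from h import *
p,d=camera("wrist"); i=camera_info("wrist"); cv2.imwrite("pics/w9.png",p[:,:,::-1]); e=get_obs()["eef_pos"]
b=edgefit("wrist",p,i,e[:2]+[.002,.002],.012); print(b,"handle est",np.arctan2(b[2]-.037,b[1]-.5855)%6.283-2.263)
E
```

```text
clock 21.0333 ang-th0 0.1773 r 0.1403 Ftan 2.35 F [1.9 1.5 5.5]
[40.6318  0.4817  0.1319] handle est 0.13795571460027167
```

View pics/w9.png

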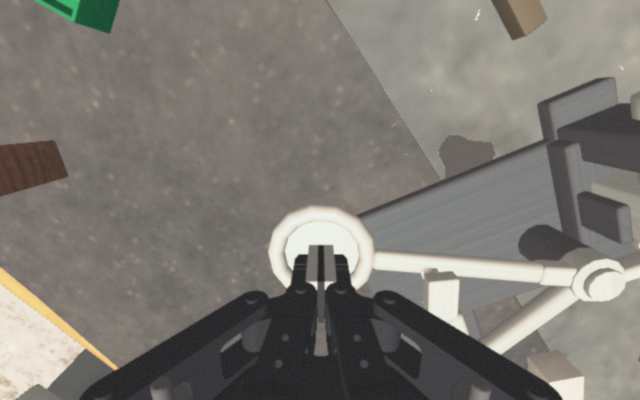

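The ring (centred at about (322,252)) has followed the tips out of the ratchet, with the handle at about 0.13. I'll keep opening while held down.

Request:
arm_command(
  translation=[
    [0.3,0.02,0],
    [0.6,0.04,0],
    [0.9,0.07,0],
    [1.3,0.12,0],
    [1.3,0.12,0],
  ],
  turn=[0,0,0,0,0],
  hand=[1,1,1,1,1],
)

```text
clock: 21.5
eef_pos: [0.4869, 0.1371, 0.0537]
tool_rot: [0.899, 0.439, -0.0, -0.0]
ft_force: [0.7, 2.1, 4.5]
grip_width: 0.0001
```

```bash
python3 arc.py
python3 - <<'E'
from h import *
p,d=camera("wrist"); i=camera_info("wrist"); cv2.imwrite("pics/w10.png",p[:,:,::-1]); e=get_obs()["eef_pos"]
b=edgefit("wrist",p,i,e[:2]+[.002,.002],.012); print(b,"handle est",np.arctan2(b[2]-.037,b[1]-.5855)%6.283-2.263)
E
```

```text
clock 21.5 ang-th0 0.0854 r 0.1405 Ftan 1.99 F [0.7 2.1 4.5]
[40.1303  0.4917  0.1424] handle est 0.035027248927195664
```

Request:
arm_command(
  translation=[
    [0.3,0.04,0],
    [0.6,0.08,0],
    [0.8,0.1,0],
    [0.8,0.1,0],
    [0.8,0.1,-0.3],
  ],
  turn=[0,0,0,0,0],
  hand=[1,1,1,1,1],
)

```text
clock: 21.97
eef_pos: [0.4916, 0.142, 0.0561]
tool_rot: [0.899, 0.438, -0.001, -0.0]
ft_force: [0.1, 1.0, 4.4]
grip_width: -0.0003
```

Request:
arm_command(
  translation=[
    [0,0,-0.5],
    [0,0,-1],
    [0,0,-3],
    [0,0,-6],
    [0,0,-9],
  ],
  turn=[0,0,0,0,0],
  hand=[1,1,1,1,1],
)

```text
clock: 22.38
eef_pos: [0.4903, 0.1413, 0.1462]
tool_rot: [0.899, 0.438, -0.003, -0.0]
ft_force: [-0.2, -0.1, -1.2]
grip_width: -0.0002
```

Request:
arm_command(
  translation=[
    [-4,0,0],
    [-8,0,0],
    [-11,0,0],
    [-11,0,0],
    [-11,0,0],
  ],
  turn=[0,0,0,0,0],
  hand=[1,1,1,1,1],
)

```text
clock: 22.8
eef_pos: [0.423, 0.0543, 0.1465]
tool_rot: [0.899, 0.437, -0.001, -0.0]
ft_force: [0.1, 0.3, 0.4]
grip_width: 0.0001
```

Run:
```python
from h import *
o=get_obs(); print(o["clock"],o["eef_pos"].round(4),o["ft_force"].round(1))
p,d=camera("wrist"); i=camera_info("wrist"); pt,d=camera("top"); it=camera_info("top"); ps,_=camera("scene")
for cam,q,j in(("wrist",p,i),("top",pt,it)):
  b=edgefit(cam,q,j,(.495,.1455),.01); print(cam,b,"handle est",np.arctan2(b[2]-.037,b[1]-.5855)%6.283-2.263)
t0=cv2.imread("pics/top0.png")
c=np.zeros((600,800,3),np.uint8); c[:280,:448]=cv2.resize(p[:,:,::-1],(448,280)); c[:280,450:800]=cv2.resize(ps[170:230,275:350,::-1],(350,280),interpolation=2)
c[280:600,:390]=cv2.resize(t0[155:204,315:375],(390,320),interpolation=2); c[280:600,400:790]=cv2.resize(pt[155:204,315:375,::-1],(390,320),interpolation=2); cv2.imwrite("pics/combo2.png",c)
```

```text
22.8 [0.423  0.0543 0.1465] [0.1 0.3 0.4]
wrist [72.385   0.498   0.1475] handle est -0.022448839245289953
top [54.4723  0.495   0.146 ] handle est 0.0007271038303131583
```

View pics/combo2.png

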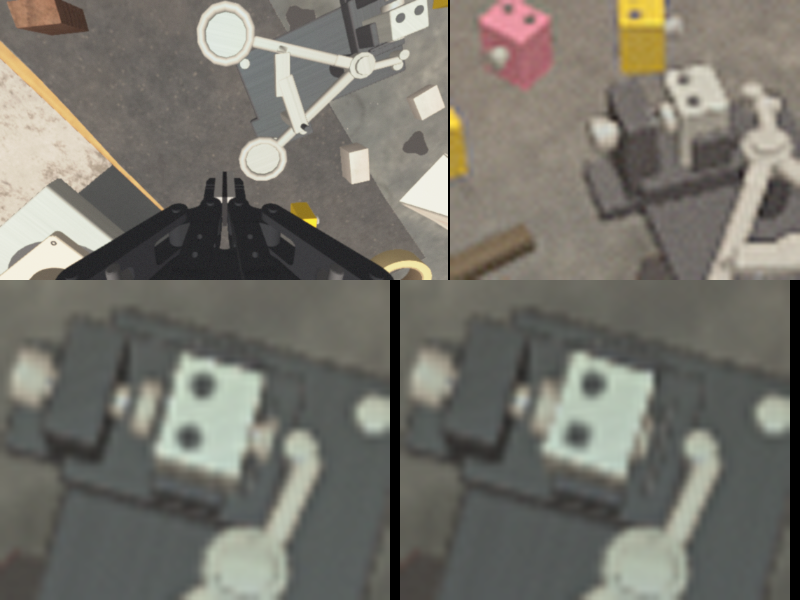

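The comparison shows the dowel head seated: it stuck out to about (262,437) before and is now a thin rim at (643,435). The insert stands in its nest, the handle is fully open at about 0, and the robot is clear.

```bash
python3 -c "
from workcell import *
print(job_done())"
```

```text
the job is handed in; nothing more can be done
None
```

The job is handed in after about 23 s of the 54 s allowed. By my measurements the dowel is home and the handle is back fully open, but the hand-in gave no verdict.

- **Closing:** I first pushed from inside the ring. The fingertips rode up over its rim at about 9 N and the handle stayed in the ratchet, falling back to about 0.22. I re-approached from outside with the tips lower and pushed until the load climbed at about 4 N/mm to 15.4 N along the push (16.3 N in all).
- **Ratchet hold:** The ratchet held the handle at about 0.26 rad by the camera, with the robot touching nothing for about 2 s.
- **Release:** I pressed the bow down about 8 mm at roughly 5 N and followed it to the open position, holding it down. I then lifted clear.
- **Last checks:** The top camera put the handle at 0.001 rad and the wrist camera at -0.022, a disagreement within calibration error. The before and after pictures show the dowel head seated and the insert upright in its nest, shifted slightly. I judged "dowel home" by the load and those pictures; I did not measure its position in the insert directly.
- **Forces:** The highest load I read at the bow was about 16.3 N. Readings come only at the end of each move, so a brief higher load during the slip would not have shown. I aimed no move at the surrounding blocks but did not re-measure their positions.

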